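# Slide the oven dish through to the pan rest

## Task

In this training kitchen, dishes are slid along the worktop and never lifted. With the outside of your fingers push the lidded oven dish along the worktop, through the narrow gap between the food preparation board and the jar vice, until the whole dish stands on the pan rest (the steel rods let into the worktop) on the other side. Push only on the dish's own sides, without ramming it into the board or the vice, leave the lid on and untouched, and do not disturb the loose things standing around.

Things in the scene. Friction and masses are not known exactly. Their poses are not given: they have to be found in the camera images.
- dish: small terracotta oven dish, loose, 0.4 to 0.65 kg; upright sides, 100 mm (its x) by 120 mm (its y) by 48 mm high, corners rounded to 14 mm radius. Origin at the centre of its underside. It starts on either side of the gap (board's -y or +y end), off the gap's middle line by up to 35 mm, its long y axis within 0.35 rad of the way through the gap. It slides on the dry worktop with friction and stops when no longer pushed
- lid: loose terracotta lid lying on the dish, 96 x 116 mm, 7 mm thick, with a low bar grip (16 x 56 mm, along its y) up to 26 mm above its underside; a 6 mm deep plug keeps it in the dish. Origin at the centre of the plate's underside, 48 mm above the dish's origin; top of the grip 74 mm above the worktop
- dish_corner0 (a point): point on the dish's underside at its -x -y rounded corner (46 mm and 56 mm from the dish's centre)
- dish_corner1 (a point): point on the dish's underside at its -x +y rounded corner (46 mm and 56 mm from the dish's centre)
- dish_corner2 (a point): point on the dish's underside at its +x -y rounded corner (46 mm and 56 mm from the dish's centre)
- dish_corner3 (a point): point on the dish's underside at its +x +y rounded corner (46 mm and 56 mm from the dish's centre)
- board: wooden food preparation board, fixed by suction feet: 300 mm (x) by 230 mm (y), its top 40 mm high (slab from 22 to 40 mm); a patch of steel spikes, white corner guards and a small clamp on its middle and far part, up to 70 mm above the worktop. Origin under its centre at worktop height. Its -x edge, 150 mm from the origin, is one side of the gap, which runs along the board's y axis. Yaw within 0.16 rad
- vice: low grey jar vice, fixed: body 130 mm (x) by 110 mm (y) by 45 mm high, with a crossbar handle to 26 mm beyond its -x end. Origin under the centre of its body, axes parallel to the board's. Its +x face, 65 mm from the origin, is the other side of the gap: an upright wall 110 mm long, parallel to the board's edge and 108 to 112 mm from it
- rest: pan rest: six parallel dark steel rods let flush into the worktop (no step to slide over), each 180 mm long along its y, 10 mm wide, spread over 200 mm along its x. Origin at its centre. It lies on the side of the gap away from the dish, 215 to 235 mm along the board's y from the board's centre; its yaw is within 0.06 rad of the board's
- beaker: bystander, loose: clear drinking beaker with blue spouted lid, 80 mm across, 139 mm high, origin under its centre
- jar: bystander, loose: closed jar 66 mm across, 85 mm high, origin under its centre
- cup: bystander, loose: small green cup standing on the board, 60 mm across, 55 mm high, origin under its centre
- bowl: bystander, loose: small white bowl 84 mm across, 40 mm high, origin under its centre
- fork: bystander, loose: fork with thick grey handle lying flat along its x, from -99 to +107 mm, 28 mm thick, origin at worktop height
- spoon: bystander, loose: spoon with thick black handle lying flat on the board, along its x from -99 to +105 mm, 28 mm thick, origin on the board's top
Mind the look-alikes: they are no part of the job. Leave any pink or turquoise look-alike of the lid alone.

How it is judged:
On the way:
1. the dish, flat on the worktop, is in the gap between the board and the vice (y of dish in the frame of board between -0.04 and 0.04 m and x of dish in the frame of board between -0.22 and -0.193 m and height (world z) of dish below 0.006 m), for 0.05 s.
At the end, for the whole second after the job is handed in: All four corners of the dish's underside are within the outline of the pan rest (200 x 180 mm, 2 mm over allowed), the dish flat on the worktop and at rest, its lid seated on it (within 8 mm of centred) (x of dish_corner0 in the frame of rest between -0.102 and 0.102 m and y of dish_corner0 in the frame of rest between -0.092 and 0.092 m and x of dish_corner1 in the frame of rest between -0.102 and 0.102 m and y of dish_corner1 in the frame of rest between -0.092 and 0.092 m and x of dish_corner2 in the frame of rest between -0.102 and 0.102 m and y of dish_corner2 in the frame of rest between -0.092 and 0.092 m and x of dish_corner3 in the frame of rest between -0.102 and 0.102 m and y of dish_corner3 in the frame of rest between -0.092 and 0.092 m and height (world z) of dish below 0.006 m and linear speed of dish below 0.01 m/s and angle between dish's own z axis and vertical below 0.05 rad and horizontal distance between lid and dish below 0.008 m and z of lid in the frame of dish below 0.052 m); the robot touches nothing.
It fails at once if the dish is lifted or tipped: underside more than 10 mm up or tilted more than 0.12 rad (height (world z) of dish above 0.01 m or angle between dish's own z axis and vertical above 0.12 rad).
It fails at once if the fingers touch the lid (over 1 N) (contact force between the fingers and lid above 1 N).
It fails at once if the dish is rammed into the board or the vice (over 30 N) (contact force between dish and board above 30 N or contact force between dish and vice above 30 N).
It fails at once if a bystander is moved by more than 15 mm (distance of any of beaker, jar, cup, bowl, fork, spoon from where it was at the start of the episode above 0.015 m).
It also fails if it takes over 72 s, if anything falls off the work surface, if the arm or the gripper's body presses on something with over 40 N, if the wrist force passes 120 N, or if a joint passes its speed limit or range.

## Robot

A 6-joint arm with a two-finger parallel gripper is mounted at the origin on the work surface. World frame = base frame: x ahead of the robot, y to its left, z up, the work surface at z = 0. Lengths are in m, angles in rad, forces in N, time in s.
With the tool pointing down it reaches from about 0.3 to 0.75 m from the base axis. Payload 8.5 kg.
Tool frame: the origin (TCP) lies between the finger pads; the fingertips stand 25 mm ahead of it and the grasp point (between the pads) lies 6 mm ahead of it; z points along the fingers, x is the direction in which the jaws open and shut, and the axes are right-handed (so a half turn about z gives the same grasp; the last joint's range is limited). The gripper opens to 88 mm and grips with 3 to 60 N. Pads are 18 mm wide; open, the fingers measure 123 mm over their backs; the gripper's body (75 mm by 187 mm) begins 45 mm behind the grasp point.
Start: joints at [-1.395, 0.381, 1.297, -0, 1.464, -0.215], TCP at [0.21, -0.509, 0.264] pointing down, gripper open.
Joint ranges: [-3.11, 3.11], [-0.89, 2.33], [0.22, 2.48], [-1.42, 4.56], [0.17, 2.85], [-2.88, 2.88]. Speed limits (rad/s): [2.39, 2.39, 3.14, 3.14, 3.14, 3.14].

## Interface

Orientations are given as a rotation vector (axis times angle).
In Python, from rig import manip, cams gives the robot as it stands.
- The arm moves only by the tool send_rows, never from a script. Its argument "rows" is a list that holds one entry, the list of rows, each a list of 7 numbers: the shift along the tool's x, y, z each as a share of 0.5 m, from -1 to 1, then the turn, a rotation vector about the tool's x, y, z each as a share of pi/2 rad, from -1 to 1, then the opening, from 0 (shut) to 1 (fully open). In form: [[[dx, dy, dz, ax, ay, az, claw], ...]]. A call has 1 to 20 rows; each row is the pose to reach, as a shift and turn from the pose commanded when the call began, along the tool's axes at that moment; what a row does not reach only later rows make up. A row lasts 1/10 s, in which the tool goes at most 50 mm and 8.59 degrees, less where a joint would pass 70% of its speed; a pose out of reach is approached as far as the arm can. A call with a number of a shift or a turn outside -1 to 1 is refused whole. A call with a gripper value outside its range is refused whole. The fingers move at their own pace and stop on an object; "grip_force" is the grip in N (left out, the last holds). Time passes only in rows, so rows that repeat a pose let the fingers close. It gives the time, the measured TCP pose, the force and the opening at its end, in the units of the state.
- manip.read_state(): the state, without advancing time (a new reading comes with each control period).
- cams.snapshot(name): name is "side" or "top"; returns the picture (400x640x3 uint8, red, green, blue); there is no depth.
- cams.camera_model(name): a dict with "vfov" (degrees; the focal length in pixels is half the picture's height over the tangent of half this angle, whatever the lens; pixels are square), "cx", "cy" (the principal point, pixels), "world_from_camera" (4x4, takes a point from camera to world coordinates). Camera axes: x right, y up, looking along -z (the intrinsics and any distortion apply to the point x, -y, -z); pixel columns grow to the right and rows downward; lengths in m; the calibration is good to about 2 mm. A picture is of the moment at which its call begins. camera_model takes no time and is no camera call.
- manip.close_job(): hands the job in, once; it reports no verdict.
The state is a dict: "clock": time; "joints": joint angles; "qvel": joint speeds; "joint_efforts": joint torques, N m; "tcp_pos": TCP position; "orientation": TCP orientation; "force": force on the tool from outside, world axes, zero at the start; "wrist_torque": the same for the moment, N m; "finger_gap": finger opening in m.
Only numpy, scipy, OpenCV 4.12 (cv2) and the standard library are available. Lean on these libraries where they do the work, as an engineer would, in place of code of your own. Each camera call takes 0.05 s, during which the arm holds its last target. There are 200 camera calls.

## Working session

There is one attempt and no reset: what is moved stays moved. The work goes in short steps, Python scripts to look and compute and a tool call to move; the robot and the scene stay as the last step left them, time stands still between calls to the robot, and variables do not carry over. Pictures are saved under pics/ and viewed, about 8 in all and at most 12, crops included, and the job is handed in when it is done.

Besides the shell and the picture viewer there is one more tool, called after "Call:" as name(argument=value, ...) on one line, values as JSON. send_rows: Moves the arm, as the interface text tells. Shift numbers are shares of 0.5 m and turn numbers shares of pi/2 rad, none past 1 either way. Its arguments: {"type":"object","properties":{"rows":{"type":"array","items":{"type":"array","items":{"type":"array","items":{"type":"number"}}}},"grip_force":{"type":"number"}},"required":["rows"]}

```bash
mkdir -p pics; ls; python3 - <<'E'
from rig import manip, cams
import cv2
for n in("top","side"):
    im=cams.snapshot(n); cv2.imwrite(f"pics/{n}0.png",im[:,:,::-1])
    m=cams.camera_model(n); print(n,m)
print(manip.read_state())
E
```

```text
pics
top {'vfov': 51.788622084840185, 'cx': 321.1476041142757, 'cy': 189.65101784874625, 'world_from_camera': array([[ 0.00621764,  0.99911623, -0.04157035,  0.47230637],
       [-0.99968655,  0.00721863,  0.02397284, -0.02448373],
       [ 0.02425173,  0.04140826,  0.99884794,  1.09757181],
       [ 0.        ,  0.        ,  0.        ,  1.        ]])}
side {'vfov': 50.37796368095401, 'cx': 317.8951939210277, 'cy': 198.88625062262406, 'world_from_camera': array([[-0.97974207,  0.138484  , -0.14466395,  0.37555979],
       [-0.19995254, -0.63620771,  0.74515685,  0.72649604],
       [ 0.01115598,  0.75898743,  0.65100969,  0.7001028 ],
       [ 0.        ,  0.        ,  0.        ,  1.        ]])}
{'clock': 0.1, 'joints': array([-1.39530407e+00,  3.81120911e-01,  1.29814575e+00, -1.12042457e-05,
        1.46359389e+00, -2.15264254e-01]), 'qvel': array([-0.00094581, -0.00097849, -0.00174544,  0.00074864, -0.00015699,
       -0.00039017]), 'joint_efforts': array([ 4.07222760e-03, -4.38650072e+01, -2.24909002e+01,  7.14940927e-02,
        3.42336344e-02, -6.65336961e-05]), 'tcp_pos': array([ 0.20946362, -0.5083193 ,  0.26321686]), 'orientation': array([-2.60968992e+00,  1.74740559e+00,  1.39221264e-03]), 'force': array([-0.15987557,  0.34948063, -0.41146045]), 'wrist_torque': array([ 0.00685145, -0.00236865, -0.01316965]), 'finger_gap': 0.088051338069068}
```

View pics/top0.png

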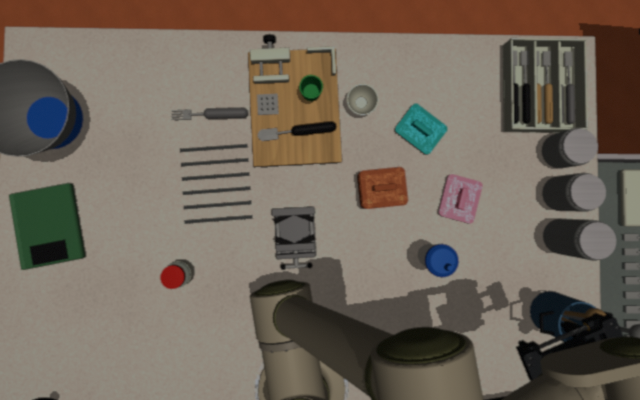

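View pics/side0.png

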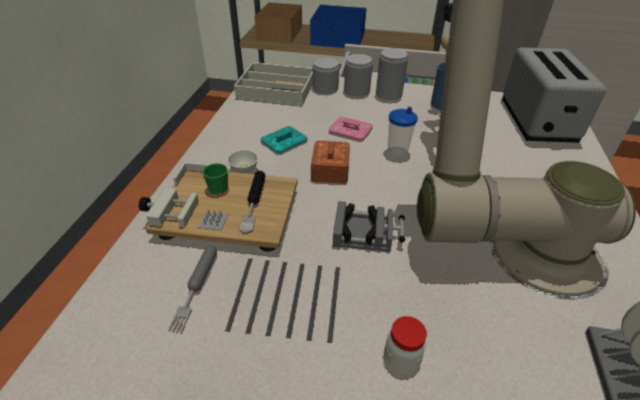

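The top picture shows the dish at (383,187). The gap lies between the board's lower edge (v≈165) and the vice top (v≈207), with the rest at (216,185). The push therefore goes toward +y (image left). The jar stands at (173,275), the beaker at (441,260) and the bowl at (361,100).

```bash
cat > h.py <<'E'
import numpy as np, cv2
from rig import manip, cams
def ray(n,uv,z):
    m=cams.camera_model(n); f=200/np.tan(np.radians(m['vfov'])/2); T=m['world_from_camera']
    uv=np.atleast_2d(uv).astype(float)
    d=np.c_[(uv[:,0]-m['cx'])/f,-(uv[:,1]-m['cy'])/f,-np.ones(len(uv))]@T[:3,:3].T
    o=T[:3,3]; return (o+d*((z-o[2])/d[:,2])[:,None])[:,:2]
def proj(n,P):
    m=cams.camera_model(n); f=200/np.tan(np.radians(m['vfov'])/2); T=m['world_from_camera']
    c=(np.atleast_2d(P)-T[:3,3])@T[:3,:3]
    return np.c_[m['cx']-f*c[:,0]/c[:,2],m['cy']+f*c[:,1]/c[:,2]]
E
python3 - <<'E'
from h import *
im=cv2.imread("pics/top0.png"); 
c=cv2.resize(im[30:235,160:420],None,fx=3,fy=2.9,interpolation=cv2.INTER_CUBIC)
c=cv2.resize(im[30:230,160:425],None,fx=3,fy=3,interpolation=cv2.INTER_CUBIC)
c=cv2.convertScaleAbs(c,alpha=1.6)
cv2.imwrite("pics/crop.png",c)
hsv=cv2.cvtColor(im,cv2.COLOR_BGR2HSV)
print(hsv[180,370],hsv[155,290],hsv[178,216],hsv[180,300])
for nm,(lo,hi),box in(("dish",((0,130,40),(15,255,255)),(340,150,420,220)),("board",((8,90,40),(25,255,255)),(235,30,350,175))):
    x0,y0,x1,y1=box; mk=np.zeros(im.shape[:2],np.uint8); mk[y0:y1,x0:x1]=cv2.inRange(hsv,lo,hi)[y0:y1,x0:x1]
    p=np.argwhere(mk)[:,::-1].astype(np.float32); r=cv2.minAreaRect(p); print(nm,r,len(p)); b=cv2.boxPoints(r)
    for z in (.04,.05):print(z,ray("top",b,z).round(4).tolist())
E
```

```text
[ 10 176 119] [ 17 134 141] [ 16  35 110] [ 16  38 146]
dish ((382.054443359375, 187.5445556640625), (37.512901306152344, 46.96575927734375), 84.2894058227539) 1730
0.04 [[0.5646, -0.1416], [0.5777, -0.2629], [0.4812, -0.2723], [0.4684, -0.1515]]
0.05 [[0.5637, -0.1405], [0.5767, -0.2606], [0.4811, -0.27], [0.4685, -0.1503]]
board ((292.0, 98.0), (136.0, 114.0), 90.0) 7636
0.04 [[0.9299, 0.1766], [0.9349, -0.1202], [0.5779, -0.1214], [0.5754, 0.1714]]
0.05 [[0.9256, 0.1747], [0.9305, -0.1193], [0.5769, -0.1205], [0.5744, 0.1695]]
```

View pics/crop.png

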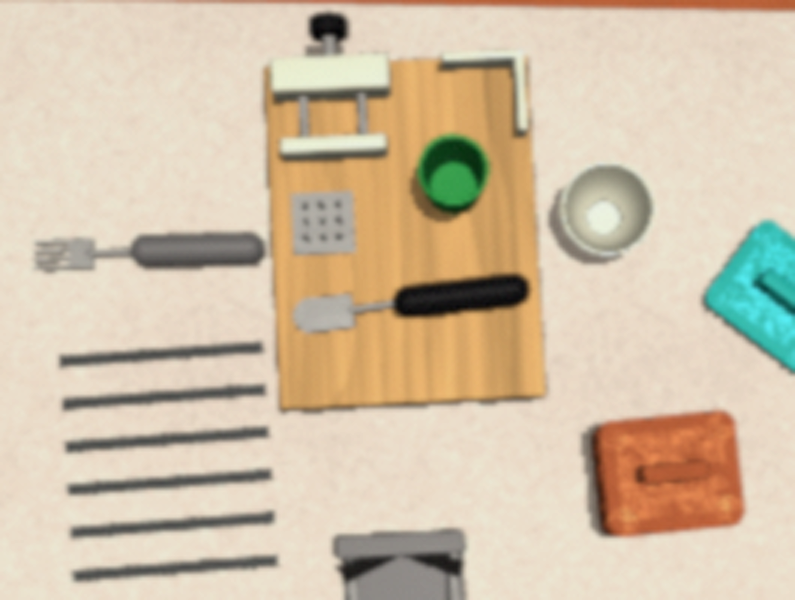

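The crop shows the board's near edge from (281,410) to (546,397) and the vice's face edge from (335,537) to (463,531). The rods' corners are at (60,360), (262,347), (276,561) and (75,576). The dish is at about (670,473).

```bash
python3 - <<'E'
from h import *
px=lambda c:(np.array(c)+.5)/3-.5+np.array([160,30])
b=ray("top",px([(281,410),(546,397),(267,66),(529,58)]),.04)
print("board",b.round(4).tolist()); d=b[0]-b[1]; print("len",np.linalg.norm(d),"dir",d/np.linalg.norm(d),"yaw",np.arctan2(-d[0],d[1]), np.linalg.norm(b[0]-b[2]))
yb=np.arctan2(-d[0],d[1]); 
v=ray("top",px([(335,537),(463,531)]),.045); print("vice",v.round(4).tolist())
e=(v[0]-v[1]);print(np.linalg.norm(e),np.arctan2(-e[0],e[1]))
r=ray("top",px([(60,360),(262,347),(276,561),(75,576)]),0.); print("rest",r.round(4).tolist(),r.mean(0))
e=(r[0]-r[1]);print(np.linalg.norm(e),np.arctan2(-e[0],e[1]),np.linalg.norm(r[0]-r[3]))
X=np.array([np.cos(yb),np.sin(yb)]);Y=np.array([-np.sin(yb),np.cos(yb)])
em=(b[0]+b[1])/2; print("gap along X", (em-v.mean(0))@X,"gap mid line offs; vice mid along Y rel board centre",(v.mean(0)-em)@Y)
print("rest rel edge-mid", (r.mean(0)-em)@X,(r.mean(0)-em)@Y)
# dish outline: lid top corners approx from the side+top
im=cv2.imread("pics/top0.png");hsv=cv2.cvtColor(im,cv2.COLOR_BGR2HSV)
# fit dish pose: silhouette IoU over (x,y,yaw)
from scipy.optimize import minimize
def box(w,h,r):
    a=np.linspace(0,np.pi/2,6);P=[]
    for k,(sx,sy) in enumerate([(1,1),(-1,1),(-1,-1),(1,-1)]):
        t=a+k*np.pi/2;P+=list(zip(sx*(w/2-r)+r*np.cos(t),sy*(h/2-r)+r*np.sin(t)))
    return np.array(P)
S=8
for n,bx in(("top",(340,150,420,220)),("side",(300,130,360,190))):
    im=cv2.imread(f"pics/{n}0.png");hsv=cv2.cvtColor(im,cv2.COLOR_BGR2HSV)
    x0,y0,x1,y1=bx; mk=(cv2.inRange(hsv,(0,130,30),(15,255,255))|cv2.inRange(hsv,(172,130,30),(180,255,255)))[y0:y1,x0:x1]
    mk=cv2.morphologyEx(mk,cv2.MORPH_CLOSE,np.ones((5,5)))
    big=cv2.resize(mk,None,fx=S,fy=S,interpolation=cv2.INTER_LINEAR)>127
    def cost(p):
        c,s=np.cos(p[2]),np.sin(p[2]);P=[]
        for w,h,z in((.1,.12,0),(.1,.12,.048),(.096,.116,.055)):
            q=box(w,h,.014)@np.array([[c,s],[-s,c]])+p[:2]; P.append(np.c_[q,np.full(len(q),z)])
        uv=(proj(n,np.vstack(P))-[x0,y0]+.5)*S
        m=np.zeros(big.shape,np.uint8);cv2.fillConvexPoly(m,cv2.convexHull(uv.astype(np.float32)).astype(np.int32),1)
        return (m.astype(bool)^big).sum()/big.sum()
    best=min((minimize(cost,[.52,-.205,y],method="Nelder-Mead",options=dict(initial_simplex=[[.52,-.205,y],[.53,-.205,y],[.52,-.195,y],[.52,-.205,y+.1]])) for y in(-.1,.1)),key=lambda r:r.fun)
    print(n,best.x.round(4),best.fun, "rel gap", (best.x[:2]-em)@X,(best.x[:2]-em)@Y)
E
```

```text
board [[0.5749, 0.1245], [0.5881, -0.1024], [0.8733, 0.1405], [0.8839, -0.0863]]
len 0.22730828141687504 dir [-0.05793778  0.9983202 ] yaw 0.05797024372996789 0.2988037928997629
vice [[0.4668, 0.0768], [0.4725, -0.0318]]
0.1087082166879155 0.0530315953410784
rest [[0.6215, 0.3257], [0.6349, 0.1477], [0.445, 0.1328], [0.4309, 0.3087]] [0.53307878 0.22873974]
0.17842100185821866 0.07473888329363879 0.19142513802047065
gap along X 0.11104204879048202 gap mid line offs; vice mid along Y rel board centre 0.01789046091057976
rest rel edge-mid -0.0357543834123127 0.2200983134299027
top [ 0.5236 -0.2074  0.0963] 0.08543217460432175 rel gap -0.07048442628868887 -0.21480788956886987
side [ 0.5241 -0.2074  0.1143] 0.0982008830022075 rel gap -0.070022408702544 -0.21482350534710576
```

```bash
cat >> h.py <<'E'
from scipy.spatial.transform import Rotation as R
YB=0.058; X=np.array([np.cos(YB),np.sin(YB)]);Y=np.array([-np.sin(YB),np.cos(YB)])
EM=np.array([.5815,.01105]); O=EM+.15*X
w=lambda xb,yb:O+xb*X+yb*Y
b=lambda p:np.array([(np.asarray(p)[:2]-O)@X,(np.asarray(p)[:2]-O)@Y])
def go(xb,yb,z,xang):
    "row for TCP at board (xb,yb), height z, tool x axis at world angle xang, pointing down"
    s=manip.read_state(); R0=R.from_rotvec(s['orientation']); p=np.r_[w(xb,yb),z]
    c,sn=np.cos(xang),np.sin(xang)
    R1=R.from_matrix(np.array([[c,sn,0],[sn,-c,0],[0,0,-1]]))
    print("row",np.r_[R0.inv().apply(p-s['tcp_pos'])/.5,(R0.inv()*R1).as_rotvec()/(np.pi/2)].round(4).tolist(), "mm",(1000*np.linalg.norm(p-s['tcp_pos'])).round(1),"now_b",b(s['tcp_pos']).round(4),"F",s['force'].round(1),"t",s['clock'])
E
python3 - <<'E'
from h import *
print("beaker",ray("top",(441,260),.139),b(ray("top",(441,260),.139)[0]),"jar",ray("top",(173,276),.085),"bowl",ray("top",(361,101),.04))
print(w(-.308,-.215)); a=-np.pi/2+YB
go(-.308,-.215,.2,a); go(-.308,-.215,.042,a)
E
```

```text
beaker [[ 0.35021336 -0.32776272]] [-0.40053785 -0.32483589] jar [[0.30285017 0.3083019 ]] bowl [[ 0.74768889 -0.15204575]]
[ 0.43622869 -0.21274733]
row [-0.3737, -0.6445, 0.1271, -0.0, 0.0008, 0.2118] mm 377.9 now_b [-0.5515 -0.4969] F [-0.2  0.3 -0.4] t 0.1
row [-0.3733, -0.6444, 0.4431, -0.0, 0.0008, 0.2118] mm 433.3 now_b [-0.5515 -0.4969] F [-0.2  0.3 -0.4] t 0.1
```

Call:
send_rows(rows=[[[-0.38,-0.66,0.1,0,0,0.212,0.45],[-0.38,-0.66,0.1,0,0,0.212,0.45],[-0.38,-0.66,0.1,0,0,0.212,0.45],[-0.38,-0.66,0.1,0,0,0.212,0.45],[-0.38,-0.66,0.1,0,0,0.212,0.45],[-0.38,-0.66,0.1,0,0,0.212,0.45],[-0.38,-0.66,0.1,0,0,0.212,0.45],[-0.38,-0.66,0.1,0,0,0.212,0.45],[-0.38,-0.66,0.1,0,0,0.212,0.45],[-0.38,-0.66,0.1,0,0,0.212,0.45],[-0.38,-0.66,0.1,0,0,0.212,0.45],[-0.38,-0.66,0.1,0,0,0.212,0.45],[-0.38,-0.66,0.1,0,0,0.212,0.45]]])

```text
clock: 1.4
tcp_pos: [0.4418, -0.208, 0.2138]
orientation: [2.283, -2.158, 0.0]
force: [-0.5, 1.5, -1.0]
finger_gap: 0.0395
```

```bash
python3 - <<'E'
from h import *
print(manip.read_state()['tcp_pos'],manip.read_state()['finger_gap'])
go(-.308,-.205,.042,-np.pi/2+YB)
E
```

```text
[ 0.44180625 -0.20798242  0.21384493] 0.03950644521798578
row [-0.0112, 0.0117, 0.3437, -0.0, -0.0001, -0.0012] mm 172.0 now_b [-0.3022 -0.2106] F [-0.5  1.5 -1. ] t 1.4
```

Call:
send_rows(rows=[[[-0.011,0.012,0.1,0,0,-0.001,0.45],[-0.011,0.012,0.18,0,0,-0.001,0.45],[-0.011,0.012,0.25,0,0,-0.001,0.45],[-0.011,0.012,0.3,0,0,-0.001,0.45],[-0.011,0.012,0.33,0,0,-0.001,0.45],[-0.011,0.012,0.344,0,0,-0.001,0.45],[-0.011,0.012,0.344,0,0,-0.001,0.45],[-0.011,0.012,0.344,0,0,-0.001,0.45]]])

```text
clock: 2.2
tcp_pos: [0.4362, -0.2024, 0.0424]
orientation: [-2.286, 2.155, -0.002]
force: [1.0, 0.2, -0.1]
finger_gap: 0.0399
```

```bash
python3 - <<'E'
from h import *
print(manip.read_state()['tcp_pos'])
go(-.278,-.205,.042,-np.pi/2+YB);go(-.2645,-.205,.042,-np.pi/2+YB)
a=cams.snapshot("top")[150:300,300:480,::-1];c=cams.snapshot("side")[90:240,270:450,::-1]
cv2.imwrite("pics/a.png",cv2.convertScaleAbs(cv2.resize(np.hstack([a,c]),None,fx=2.2,fy=2.2,interpolation=cv2.INTER_CUBIC),alpha=1.5))
E
```

```text
[ 0.4361676  -0.20243044  0.04242203]
row [0.0007, -0.0589, 0.0009, -0.0006, -0.0005, 0.0007] mm 29.5 now_b [-0.3075 -0.2047] F [ 1.   0.2 -0.1] t 2.2
row [0.0007, -0.0859, 0.0009, -0.0006, -0.0005, 0.0007] mm 43.0 now_b [-0.3075 -0.2047] F [ 1.   0.2 -0.1] t 2.2
```

View pics/a.png

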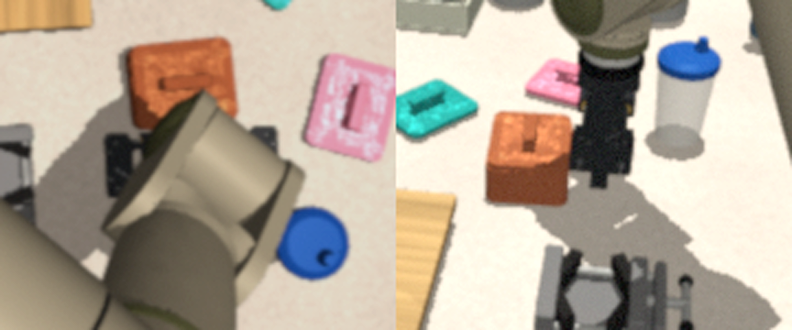

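The gripper is down beside the dish on its −x side and clear of the beaker. Next is a slow square-up push toward +x.

Call:
send_rows(rows=[[[0,-0.015,0,0,0,0,0.45],[0,-0.03,0,0,0,0,0.45],[0,-0.04,0,0,0,0,0.45],[0,-0.048,0,0,0,0,0.45],[0,-0.053,0,0,0,0,0.45],[0,-0.058,0,0,0,0,0.45],[0,-0.063,0,0,0,0,0.45],[0,-0.068,0,0,0,0,0.45],[0,-0.073,0,0,0,0,0.45],[0,-0.078,0,0,0,0,0.45],[0,-0.082,0,0,0,0,0.45],[0,-0.086,0,0,0,0,0.45],[0,-0.086,0,0,0,0,0.45]]])

```text
clock: 3.6
tcp_pos: [0.4792, -0.1994, 0.0416]
orientation: [-2.286, 2.154, -0.0]
force: [-0.4, 0.3, 0.3]
finger_gap: 0.0392
```

```bash
cat >> h.py <<'E'
from scipy.optimize import minimize
def rbox(w,h,r):
    a=np.linspace(0,np.pi/2,6);P=[]
    for k,(sx,sy) in enumerate([(1,1),(-1,1),(-1,-1),(1,-1)]):
        t=a+k*np.pi/2;P+=list(zip(sx*(w/2-r)+r*np.cos(t),sy*(h/2-r)+r*np.sin(t)))
    return np.array(P)
def fit(n,guess,S=8):
    "dish pose by silhouette; returns board x,y, yaw relative to board, cost"
    im=np.ascontiguousarray(cams.snapshot(n)[:,:,::-1]);hsv=cv2.cvtColor(im,cv2.COLOR_BGR2HSV)
    g=np.r_[w(*guess),YB]; u,v=proj(n,np.r_[g[:2],.03])[0].astype(int); x0,y0,x1,y1=u-45,v-45,u+45,v+45
    mk=cv2.inRange(hsv,(0,130,25),(15,255,255))|cv2.inRange(hsv,(172,130,25),(180,255,255))
    mk=cv2.morphologyEx(mk[y0:y1,x0:x1],cv2.MORPH_CLOSE,np.ones((5,5)))
    _,lab,st,_=cv2.connectedComponentsWithStats(mk); mk=np.uint8(lab==1+st[1:,4].argmax())*255
    big=cv2.resize(mk,None,fx=S,fy=S,interpolation=cv2.INTER_LINEAR)>127
    def cost(p):
        c,s=np.cos(p[2]),np.sin(p[2]);P=[]
        for ww,h,z in((.1,.12,0),(.1,.12,.048),(.096,.116,.055)):
            q=rbox(ww,h,.014)@np.array([[c,s],[-s,c]])+p[:2]; P.append(np.c_[q,np.full(len(q),z)])
        uv=(proj(n,np.vstack(P))-[x0,y0]+.5)*S
        m=np.zeros(big.shape,np.uint8);cv2.fillConvexPoly(m,cv2.convexHull(uv.astype(np.float32)).astype(np.int32),1)
        return (m.astype(bool)^big).sum()/big.sum()
    rs=[minimize(cost,g,method="Nelder-Mead",options=dict(initial_simplex=[g,g+[.01,0,0],g+[0,.01,0],g+[0,0,d]])) for d in(-.1,.1)]
    r=min(rs,key=lambda r:r.fun); print(n,"dish_b",b(r.x).round(4),"yaw_rel",round(r.x[2]-YB,3),"cost",round(r.fun,3)); return im
E
python3 - <<'E'
from h import *
fit("side",(-.2055,-.215));fit("top",(-.2055,-.215))
go(-.31,-.205,.042,-np.pi/2+YB)
E
```

```text
side dish_b [-0.2032 -0.2166] yaw_rel 0.07 cost 0.294
top dish_b [-0.2015 -0.2182] yaw_rel 0.052 cost 1.296
row [0.0013, 0.0913, -0.0005, -0.0004, -0.0002, 0.0009] mm 45.7 now_b [-0.2644 -0.2043] F [-0.2  0.3 -1.3] t 3.7
```

Call:
send_rows(rows=[[[0,0.03,0,0,0,0,0.45],[0,0.08,0,0,0,0,0.45],[0,0.09,-0.08,0,0,0,0.45],[0,0.09,-0.18,0,0,0,0.45],[0,0.09,-0.28,0,0,0,0.45],[0,0.09,-0.3,0,0,0,0.45],[0,0.09,-0.3,0,0,0,0.45]]])

```text
clock: 4.4
tcp_pos: [0.4347, -0.2026, 0.1934]
orientation: [-2.286, 2.154, -0.008]
force: [-1.2, 0.9, 0.1]
finger_gap: 0.0396
```

```bash
python3 - <<'E'
from h import *
im=fit("top",(-.2055,-.215)); a=fit("side",(-.2055,-.215))
cv2.imwrite("pics/b.png",cv2.convertScaleAbs(cv2.resize(np.hstack([im[140:290,330:500],a[90:240,270:450]]),None,fx=2.2,fy=2.2,interpolation=cv2.INTER_CUBIC),alpha=1.5))
hsv=cv2.cvtColor(im,cv2.COLOR_BGR2HSV);mk=cv2.inRange(hsv,(140,40,60),(180,130,255));mk[:,:425]=0;mk[:,490:]=0;mk[:170]=0;mk[230:]=0
p=np.argwhere(mk)[:,::-1];q=np.array([b(t) for t in ray("top",p,.01)]);print("pink b",len(q),q.min(0),q.max(0))
print("inband",q[(q[:,0]>-.26)&(q[:,0]<-.15)].max(0))
go(-.2055,-.293,.19,YB); print(manip.read_state()['joints'])
E
```

```text
top dish_b [-0.2058 -0.2177] yaw_rel 0.024 cost 0.121
side dish_b [-0.2038 -0.217 ] yaw_rel 0.062 cost 0.079
pink b 1286 [-0.32605086 -0.48742423] [-0.19325259 -0.36822288]
inband [-0.19325259 -0.37492608]
row [0.1783, -0.2085, 0.001, -0.0001, 0.0009, -0.9991] mm 137.2 now_b [-0.3099 -0.204 ] F [-0.7 -0.1  0.7] t 4.5
[-6.83834148e-01  3.29758624e-01  1.60982923e+00  1.38141663e-04
  1.20331066e+00  8.27570196e-01]
```

View pics/b.png

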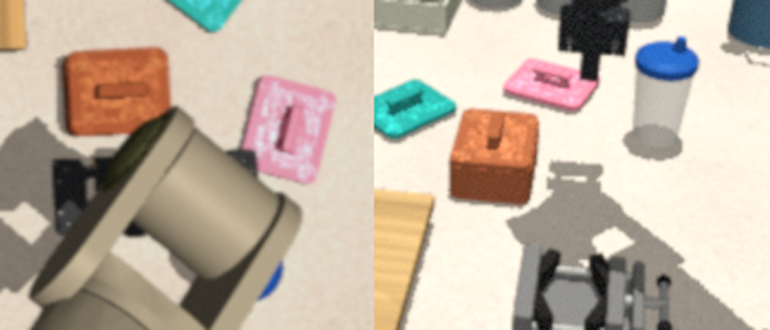

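The dish now sits mid-gap (x_b −0.206) and nearly square to it. The pink look-alike is 90 mm behind, so there's room for the fingers.

Call:
send_rows(rows=[[[0.212,-0.209,0,0,0,-1,0.45],[0.212,-0.209,0,0,0,-1,0.45],[0.212,-0.209,0,0,0,-1,0.45],[0.212,-0.209,0,0,0,-1,0.45],[0.212,-0.209,0,0,0,-1,0.45],[0.212,-0.209,0,0,0,-1,0.45],[0.212,-0.209,0,0,0,-1,0.45],[0.212,-0.209,0,0,0,-1,0.45],[0.212,-0.209,0,0,0,-1,0.45],[0.212,-0.209,0,0,0,-1,0.45],[0.212,-0.209,0,0,0,-1,0.45],[0.212,-0.209,0,0,0,-1,0.45],[0.212,-0.209,0,0,0,-1,0.45]]])

```text
clock: 5.8
tcp_pos: [0.5444, -0.3016, 0.1901]
orientation: [-3.139, -0.09, 0.003]
force: [-0.4, -0.5, -0.4]
finger_gap: 0.04
```

```bash
python3 - <<'E'
from h import *
go(-.2055,-.31,.042,YB); print(manip.read_state()['joints'])
fit("top",(-.2055,-.215)); fit("side",(-.2055,-.215))
E
```

```text
row [-0.0001, 0.0007, 0.2962, -0.0012, 0.0012, -0.0005] mm 148.1 now_b [-0.2052 -0.3099] F [-0.4 -0.5 -0.4] t 5.8
[-6.95873456e-01  5.64509212e-01  1.20033538e+00  6.74253687e-05
  1.37933954e+00 -7.53090138e-01]
top dish_b [-0.205  -0.2185] yaw_rel 0.011 cost 0.09
side dish_b [-0.2042 -0.2166] yaw_rel 0.055 cost 0.091
```

Call:
send_rows(rows=[[[0,0,0.09,0,0,0,0.45],[0,0,0.18,0,0,0,0.45],[0,0,0.25,0,0,0,0.45],[0,0,0.28,0,0,0,0.45],[0,0,0.296,0,0,0,0.45],[0,0,0.296,0,0,0,0.45],[0,-0.02,0.296,0,0,0,0.45],[0,-0.035,0.296,0,0,0,0.45],[0,-0.045,0.296,0,0,0,0.45],[0,-0.055,0.296,0,0,0,0.45],[0,-0.07,0.296,0,0,0,0.45],[0,-0.09,0.296,0,0,0,0.45],[0,-0.11,0.296,0,0,0,0.45],[0,-0.13,0.296,0,0,0,0.45],[0,-0.15,0.296,0,0,0,0.45],[0,-0.17,0.296,0,0,0,0.45],[0,-0.19,0.296,0,0,0,0.45],[0,-0.21,0.296,0,0,0,0.45],[0,-0.225,0.296,0,0,0,0.45],[0,-0.235,0.296,0,0,0,0.45]]])

```text
clock: 7.9
tcp_pos: [0.5382, -0.1848, 0.0447]
orientation: [3.138, 0.094, 0.004]
force: [-0.3, -6.1, 3.3]
finger_gap: 0.0399
```

```bash
python3 - <<'E'
from h import *
go(-.2055,-.192,.042,YB)
im=fit("top",(-.2055,-.12)); a=fit("side",(-.2055,-.12))
cv2.imwrite("pics/c.png",cv2.convertScaleAbs(cv2.resize(np.hstack([im[130:240,260:420],a[120:230,250:410]]),None,fx=2.5,fy=2.5,interpolation=cv2.INTER_CUBIC),alpha=1.5))
E
```

```text
row [-0.0018, -0.002, 0.0053, 0.0015, -0.0014, 0.001] mm 3.0 now_b [-0.2046 -0.193 ] F [-0.3 -6.1  3.3] t 7.9
top dish_b [-0.2044 -0.0994] yaw_rel 0.007 cost 0.752
side dish_b [-0.2037 -0.1229] yaw_rel 0.033 cost 0.075
```

View pics/c.png

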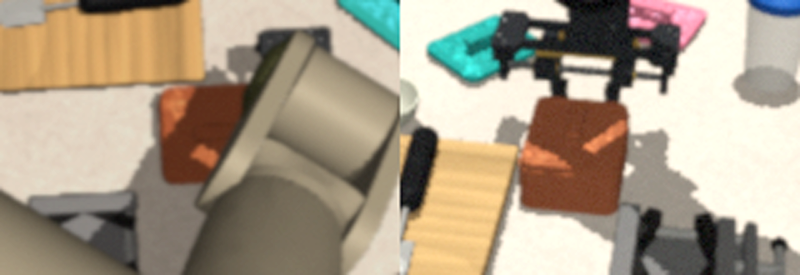

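Call:
send_rows(rows=[[[0,-0.015,0,0,0,0,0.45],[0,-0.03,0,0,0,0,0.45],[0,-0.045,0,0,0,0,0.45],[0,-0.06,0,0,0,0,0.45],[0,-0.075,0,0,0,0,0.45],[0,-0.09,0,0,0,0,0.45],[0,-0.105,0,0,0,0,0.45],[0,-0.12,0,0,0,0,0.45],[0,-0.135,0,0,0,0,0.45],[0,-0.14,0,0,0,0,0.45]]])

```text
clock: 9.0
tcp_pos: [0.5338, -0.1148, 0.0443]
orientation: [3.139, 0.094, 0.002]
force: [-0.7, -6.4, 4.7]
finger_gap: 0.0397
```

```bash
python3 - <<'E'
from h import *
go(-.2055,-.09,.042,YB)
im=fit("top",(-.2055,-.05)); a=fit("side",(-.2055,-.05))
cv2.imwrite("pics/d.png",cv2.convertScaleAbs(cv2.resize(np.hstack([im[130:240,260:420],a[120:240,250:410][:110]]),None,fx=2.5,fy=2.5,interpolation=cv2.INTER_CUBIC),alpha=1.5))
E
```

```text
row [-0.0011, -0.0658, 0.0045, 0.0009, -0.0009, 0.001] mm 33.0 now_b [-0.2049 -0.1229] F [-0.7 -6.4  4.7] t 9.0
top dish_b [-0.2052 -0.0444] yaw_rel -0.0 cost 1.211
side dish_b [-0.2031 -0.0537] yaw_rel 0.015 cost 0.061
```

View pics/d.png

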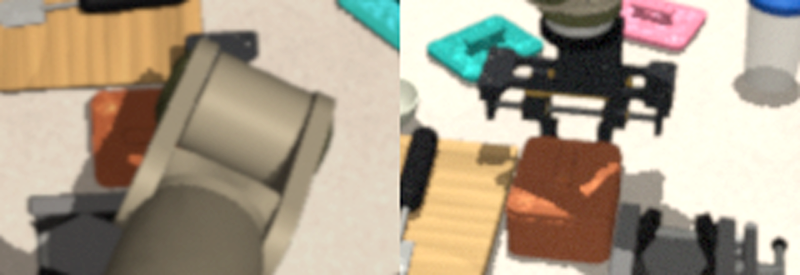

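The dish has entered the gap, square and with no sideways force (Fx≈−0.7 N). I'll keep pushing.

Call:
send_rows(rows=[[[0,-0.015,0,0,0,0,0.45],[0,-0.03,0,0,0,0,0.45],[0,-0.045,0,0,0,0,0.45],[0,-0.06,0,0,0,0,0.45],[0,-0.075,0,0,0,0,0.45],[0,-0.09,0,0,0,0,0.45],[0,-0.105,0,0,0,0,0.45],[0,-0.12,0,0,0,0,0.45]]])

```text
clock: 9.9
tcp_pos: [0.5302, -0.0551, 0.044]
orientation: [3.139, 0.093, 0.001]
force: [0.9, -6.2, 3.8]
finger_gap: 0.0399
```

```bash
python3 - <<'E'
from h import *
go(-.2055,.14,.042,YB)
fit("side",(-.2055,.007))
E
```

```text
row [-0.0004, -0.4062, 0.0036, 0.0007, -0.0005, 0.0007] mm 203.1 now_b [-0.2051 -0.0631] F [ 0.9 -6.2  3.8] t 9.9
side dish_b [-0.2029  0.0064] yaw_rel 0.033 cost 0.049
```

Call:
send_rows(rows=[[[0,-0.015,0,0,0,0,0.45],[0,-0.03,0,0,0,0,0.45],[0,-0.045,0,0,0,0,0.45],[0,-0.06,0,0,0,0,0.45],[0,-0.075,0,0,0,0,0.45],[0,-0.09,0,0,0,0,0.45],[0,-0.105,0,0,0,0,0.45],[0,-0.12,0,0,0,0,0.45],[0,-0.135,0,0,0,0,0.45],[0,-0.15,0,0,0,0,0.45],[0,-0.165,0,0,0,0,0.45],[0,-0.18,0,0,0,0,0.45],[0,-0.195,0,0,0,0,0.45],[0,-0.21,0,0,0,0,0.45]]])

```text
clock: 11.35
tcp_pos: [0.5238, 0.0497, 0.0439]
orientation: [3.139, 0.093, 0.0]
force: [0.9, -6.5, 4.9]
finger_gap: 0.04
```

```bash
python3 - <<'E'
from h import *
go(-.2055,.145,.042,YB)
fit("side",(-.2055,.11))
E
```

```text
row [-0.0, -0.2061, 0.0037, 0.0005, -0.0001, 0.0008] mm 103.1 now_b [-0.2054  0.042 ] F [ 0.9 -6.5  4.9] t 11.35
side dish_b [-0.2038  0.1123] yaw_rel 0.023 cost 0.045
```

Call:
send_rows(rows=[[[0,-0.015,0,0,0,0,0.45],[0,-0.03,0,0,0,0,0.45],[0,-0.045,0,0,0,0,0.45],[0,-0.06,0,0,0,0,0.45],[0,-0.075,0,0,0,0,0.45],[0,-0.09,0,0,0,0,0.45],[0,-0.105,0,0,0,0,0.45],[0,-0.12,0,0,0,0,0.45],[0,-0.135,0,0,0,0,0.45],[0,-0.15,0,0,0,0,0.45],[0,-0.165,0,0,0,0,0.45],[0,-0.18,0,0,0,0,0.45],[0,-0.192,0,0,0,0,0.45],[0,-0.202,0,0,0,0,0.45],[0,-0.208,0,0,0,0,0.45],[0,-0.21,0,0,0,0,0.45],[0,-0.18,0,0,0,0,0.45],[0,-0.13,0,0,0,0,0.45],[0,-0.13,-0.05,0,0,0,0.45],[0,-0.13,-0.15,0,0,0,0.45]]])

```text
clock: 13.4
tcp_pos: [0.5179, 0.1135, 0.1165]
orientation: [-3.139, -0.09, 0.014]
force: [-0.1, -0.2, 0.4]
finger_gap: 0.0394
```

Call:
send_rows(rows=[[[0,0.1,-0.1,0,0,0,0.45],[0,0.2,-0.2,0,0,0,0.45],[0,0.3,-0.2,0,0,0,0.45],[0,0.4,-0.2,0,0,0,0.45],[0,0.5,-0.2,0,0,0,0.45],[0,0.6,-0.2,0,0,0,0.45],[0,0.6,-0.2,0,0,0,0.45],[0,0.6,-0.2,0,0,0,0.45],[0,0.6,-0.2,0,0,0,0.45],[0,0.6,-0.2,0,0,0,0.45]]])

```text
clock: 14.4
tcp_pos: [0.5372, -0.1835, 0.2184]
orientation: [-3.139, -0.095, 0.001]
force: [-0.4, 0.3, 0.1]
finger_gap: 0.04
```

```bash
python3 - <<'E'
from h import *
print(manip.read_state())
im=fit("top",(-.2055,.215)); a=fit("side",(-.2055,.215)); print("rest_b",b((.53308,.22874)))
cv2.imwrite("pics/e.png",cv2.convertScaleAbs(cv2.resize(np.hstack([im[30:300,150:470],a[110:380,150:450]]),None,fx=1.28,fy=1.28,interpolation=cv2.INTER_CUBIC),alpha=1.5))
E
```

```text
{'clock': 14.4, 'joints': array([-5.37806545e-01,  4.47449780e-01,  1.32389490e+00,  5.29681706e-04,
        1.37159844e+00, -5.98133546e-01]), 'qvel': array([ 0.01719219, -0.00511576, -0.00445291, -0.00305971, -0.00124023,
        0.00338724]), 'joint_efforts': array([-1.05982862e+00, -4.58046913e+01, -2.15580887e+01,  3.26861499e-02,
        4.75845428e-02, -8.41355097e-03]), 'tcp_pos': array([ 0.53718845, -0.18345768,  0.21843324]), 'orientation': array([-3.13900473e+00, -9.45468890e-02,  1.34910456e-03]), 'force': array([-0.42164468,  0.33363286,  0.14989521]), 'wrist_torque': array([-0.01578907, -0.09504945,  0.00220996]), 'finger_gap': 0.03997001142788153}
top dish_b [-0.2054  0.2157] yaw_rel -0.029 cost 0.09
side dish_b [-0.2049  0.2177] yaw_rel 0.043 cost 0.055
rest_b [-0.18571964  0.22013073]
```

View pics/e.png

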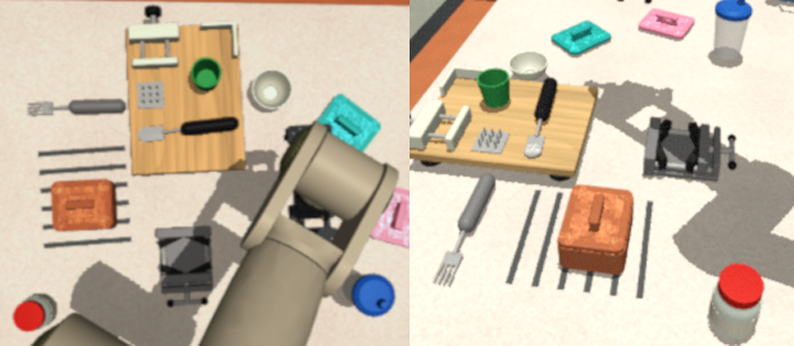

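The dish stands within the rods, 20 mm off-centre in x and 3 mm in y (allowed about ±56 and ±36 mm). The lid is on and the bystanders are in place. I'm handing in.

```bash
python3 -c "
from rig import manip
print(manip.close_job())"
```

```text
the job is handed in; nothing more can be done
None
```

The dish is on the pan rest and the job is handed in; the arm was clear of everything and it took about 14.5 s of the 72 s. No verdict was reported, so success rests on my own checks below.

**What I did:** I pushed the dish's −x side with both fingertips to line it up with the middle of the gap. Then I pushed from behind, straight through the gap and onto the rest, and backed the arm away.

**Last checks:**
- **Position on the rest:** the dish is about 20 mm off the rest's centre in x and 3 mm in y. The limits are about ±56 mm and ±36 mm.
- **In the gap:** with the dish 6 mm from the board's centre along y, I measured x = −0.203 m in the board's frame, inside the required range.
- **Forces:** the pushing force was 6 to 7 N at each check, with less than 1 N sideways. I did not see any contact with the board or the vice.
- **Lid and bystanders:** the final picture shows the lid seated and the loose things standing where they were. I judged this by eye and did not measure it.

**Disagreement:** the two cameras differed on the dish's final yaw relative to the board, −0.03 rad from the top and +0.04 rad from the side. Either is small compared with the room left on the rest. Some top-camera fits during the push were useless because the arm blocked the view, so there I relied on the side camera.

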